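# Hold the processor lid at the pulse mark

### The arm

A 6-joint arm with a two-finger parallel gripper is mounted at the origin on the work surface. World frame = base frame: x ahead of the robot, y to its left, z up, the work surface at z = 0. Lengths are in mm, angles in rad, forces in N, time in s.
With the tool pointing down it reaches from about 350 to 775 mm from the base axis. Payload 5.5 kg.
Tool frame: the origin (TCP) lies on the centre line of the jaws, within the pads' length; the fingertips stand 14 mm ahead of it and the grasp point (between the pads) lies 5 mm behind it; z points along the fingers, y is the line along which they close (so a half turn about z gives the same grasp; the last joint's range is limited). The gripper opens to 85 mm and grips with 20 to 120 N. Pads are 22 mm wide; open, the fingers measure 114 mm over their backs; the gripper's body (76 mm by 85 mm) begins 54 mm behind the grasp point. The pads swing forward as they close: fully open they stand 13 mm farther back than shut.
Start: joints at [-1.396, 0.313, 0.046, 1.304, 0, 1.431], TCP at [178.031, -546.789, 218.423] pointing down, gripper open.
Joint ranges: [-2.76, 2.76], [-0.86, 1.69], [-1.03, 1.26], [-2.2, 2.34], [-1.47, 1.5], [-3.14, 3.14]. Speed limits (rad/s): [2.57, 2.57, 3.14, 3.14, 3.14, 3.14].

### API

Orientations are given as a unit quaternion [w, x, y, z].
In Python, from station import * gives the robot as it stands.
- The arm moves only by the tool carry_out, never from a script. Its argument "motion" is one flat list of numbers, 6 for each row, row after row: the shift along the world's x, y, z in m, then the turn, a rotation vector about the world's x, y, z in units of 5 degrees (1.0 is 5 degrees). A call has 1 to 20 rows; each row shifts and turns the commanded pose from where the row before left it; what a row does not reach is not made up. A row lasts 1/10 s, in which the tool goes at most 50 mm and 8.59 degrees, less where a joint would pass 70% of its speed; a pose out of reach is approached as far as the arm can. A call is refused whole if a number of a shift passes 0.05 or a number of a turn 1, either way. A call with a gripper value outside its range is refused whole. "grip" is the gripper command: -1 is fully open, 1 is shut, values between are in proportion, set as the call begins (left out, the last holds). The fingers move at their own pace and stop on an object; the grip force is fixed at half the most. Time passes only in rows, so rows that do not move let the fingers close. It gives the time, the measured TCP pose, the force, the opening and the grip force at its end, in the units of the state.
- sense(): the state, without advancing time (a new reading comes with each control period).
- camera(name): name is "side" or "top" or "wrist"; returns the picture (384x512x3 uint8, red, green, blue); there is no depth.
- camera_params(name): a dict with "camera_matrix" (3x3 intrinsics, pixels), "view" (4x4, takes a point from world to camera coordinates); the wrist camera has in their place "hand_eye" (4x4, takes a point from camera to tool coordinates, whose origin is the TCP and whose axes are the flange's). Camera axes: x right, y down, z forward; pixel columns grow to the right and rows downward; lengths in mm; the calibration is good to about 2 mm. A picture is of the moment at which its call begins: read the wrist's pose just before it. camera_params takes no time and is no camera call.
- finish_job(): hands the job in; it is judged then, once.
Trained networks look in the newest picture that a camera, given by its name, has taken for a name from the list of things; names that differ only in an ending like _2 or _b are one class to them, and where a whole thing is asked for, a point or a joint stands for the part that bears it (a point fixed in the world has none). Each returns a list of dicts, best first, with "score" (0 to 1); they miss things now and then, are a little off and sometimes report something else, mostly with a low value. They report only what shows in the picture. A call takes as long as a camera call. They do not tell look-alikes from the thing itself.
- search_frame(camera, target): "box" ([left, top, right, bottom] in pixels, round what is visible of it).
The state is a dict: "time": time; "joints": joint angles; "dq": joint speeds; "joint_efforts": joint torques, N m; "tcp_pos": TCP position; "tcp_rot": TCP orientation; "ft_force": force on the tool from outside, world axes, zero at the start; "torque": the same for the moment, N m; "grip_width": finger opening in mm; "gripper_force": force on a finger pad.
Only numpy, scipy, OpenCV 4.12 (cv2) and the standard library are available. Lean on these libraries where they do the work, as an engineer would, in place of code of your own. Each camera call takes 0.05 s, during which the arm holds its last target. There are 200 camera calls.

### The job

Fit the lid onto the small food processor: line its grip bar up with the white marks on the collar so that its two tabs drop through the notches and it sits fully down, then twist it clockwise (seen from above) against the spring to the green pulse marks, halfway to the lock. Stop there, never letting it go on to the red marks where it locks, and finish with the gripper still holding the lid bar in line with the green marks. Leave the jug, the spoon rest and the reamer where they are.

Things in the scene. Friction and masses are not known exactly. Their poses are not given: they have to be found in the camera images.
- processor: Small food processor, fixed: white motor base (128 mm across), clear bowl, black collar (123 mm across), flat top 125 mm above the counter. Origin: centre of underside, z up. In the collar a round 82 mm opening in a 7 mm flange, free below, with two 25 mm wide notches at +x and -x (to 51.5 mm from the axis), a white mark outside each. Pattern repeats after a half turn.
- lid: Loose upright lid, about 0.16 kg. Origin: centre of underside, z up. White skirt 77 mm across, z 0-16 mm; two black tabs at +x and -x, 17 mm wide, to 47 mm from the axis, z 0-7; white disc 98 mm across, z 16-22; black grip bar along x, 88 x 16 mm, z 22-54. Same after a half turn. Seated: origin 109 mm above the processor's; 16 mm higher if the tabs miss the notches.
- drive_ring (a joint): Sprung ring in the collar, pushed round by the lid's tabs; rad, 0 at rest, + clockwise seen from above. Lid turn from the white marks = value + 0.09 (play): 0.61 at the green marks, 1.31 at the end stop (red). Spring about 0.06 N m at 0, 0.12 at green; let go, the lid turns back. From about 52 deg of lid turn sprung balls resist; near 80 deg they snap behind the tabs.
- half_mark (a point): Middle of one green pulse mark on the collar's top, 56.5 mm from the axis; x axis points outward, level. Green marks lie 40 deg (0.698 rad) clockwise of the white ones seen from above. The bar must end parallel to this x axis. Turning the lid anticlockwise from white is blocked by stops.
- lock_mark (a point): Middle of one red lock mark on the collar's top, 56.5 mm from the axis, 80 deg clockwise of white; x axis points outward. Not to be reached.
- jug: Bystander: glass measuring jug with handle, 100 mm across, 125 mm high, origin at the centre of its foot.
- spoon_rest: Bystander: blue spoon rest, a dish 96 mm across and 14 mm high with a flat tail along its +x to 87 mm; origin under the dish.
- reamer: Bystander: wooden citrus reamer lying along its x, 150 mm long, 36 mm high; origin underneath its middle.
- caddy: Bystander: closed white caddy with hinged lid and a small knob, fixed; 130 x 190 mm, 130 mm high plus the knob; origin at the centre of its underside.
Not all that is in view belongs to the job. There is more than one size of the lid; the one meant has the size given above.

How it is judged (in metres and radians):
On the way:
1. the lid sits fully down in the collar, tabs through the notches, not yet turned to the green marks (z of lid in the frame of processor between 0.104 and 0.1135 m and horizontal distance between lid and processor below 0.006 m and angle between lid's own z axis and vertical below 0.08 rad and value of joint drive_ring below 0.4 rad), for 0.1 s.
At the end, for the whole second after the job is handed in: The lid is fully seated (within 4.5 mm in height, 6 mm sideways, 0.08 rad tilt), its bar within 8 deg (0.14 rad) of the green marks with the sprung ring pushed round, still, and gripped by the fingers; jug, spoon rest and reamer within 20 mm of where they stood (z of lid in the frame of processor between 0.104 and 0.1135 m and horizontal distance between lid and processor below 0.006 m and angle between lid's own z axis and vertical below 0.08 rad and angle between the x axis of lid and the x axis of half_mark, either way round below 0.14 rad and value of joint drive_ring between 0.4 and 0.82 rad and contact force between the fingers and lid above 2 N and angular speed of lid below 0.15 rad/s and linear speed of lid below 0.02 m/s and distance of each of jug, spoon_rest, reamer from where it was at the start of the episode below 0.02 m); the arm keeps its last pose, push and grip.
It fails at once if the lid is turned on into the lock at the red marks (value of joint drive_ring above 1.15 rad).
It fails at once if the jug, spoon rest or reamer is knocked away (distance of any of jug, spoon_rest, reamer from where it was at the start of the episode above 0.03 m).
It also fails if it takes over 42 s, if anything falls off the work surface, if the arm or the gripper's body presses on something with over 40 N, if the wrist force passes 120 N, or if a joint passes its speed limit or range.

## Working session

There is one attempt and no reset: what is moved stays moved. The work goes in short steps, Python scripts to look and compute and a tool call to move; the robot and the scene stay as the last step left them, time stands still between calls to the robot, and variables do not carry over. Pictures are saved under pics/ and viewed, at most 10 in all, crops included, and the job is handed in when it is done.

Besides the shell and the picture viewer there is one more tool, called after "Emit:" by a JSON object that holds its "op" and its "data". carry_out: Moves the arm, as the interface text tells. Its arguments: {"type":"object","properties":{"motion":{"type":"array","items":{"type":"number"}},"grip":{"type":"number"}},"required":["motion"]}

```bash
mkdir -p pics; python3 - <<'E'
from station import *
import cv2,numpy as np
ims=[]
for c in("side","top"):
    im=camera(c); cv2.imwrite(f"pics/{c}0.png",im[:,:,::-1]); 
    for t in("processor","lid","half_mark","jug","spoon_rest","reamer","caddy"):
        try: print(c,t,[(round(d["score"],2),[round(v) for v in d["box"]]) for d in search_frame(c,t)][:4])
        except Exception as e: print(c,t,e)
    p=camera_params(c); print(np.round(p["camera_matrix"],1).tolist(),np.round(p["view"],3).tolist())
print(sense()); print(camera_params("wrist"))
E
```

```text
side processor [(0.64, [162, 324, 222, 384]), (0.6, [301, 146, 350, 209])]
side lid [(0.79, [173, 224, 204, 250]), (0.74, [215, 242, 252, 270]), (0.59, [182, 279, 207, 304])]
side half_mark [(0.96, [297, 147, 349, 206])]
side jug [(0.88, [163, 320, 221, 384])]
side spoon_rest [(0.63, [192, 182, 231, 218])]
side reamer [(0.83, [366, 132, 379, 166])]
side caddy [(0.97, [292, 76, 348, 146]), (0.65, [300, 145, 350, 209])]
[[444.4, 0.0, 260.6], [0.0, 444.4, 193.6], [0.0, 0.0, 1.0]] [[-0.873, -0.488, -0.008, 520.716], [-0.337, 0.613, -0.714, 265.433], [0.354, -0.621, -0.7, 996.506], [0.0, 0.0, 0.0, 1.0]]
top processor [(0.58, [288, 208, 343, 258])]
top lid [(0.67, [176, 143, 204, 167]), (0.59, [172, 184, 208, 216])]
top half_mark [(0.95, [288, 207, 340, 256])]
top jug [(0.81, [42, 214, 107, 258])]
top spoon_rest []
top reamer [(0.98, [368, 239, 414, 268])]
top caddy [(0.62, [366, 144, 461, 205])]
[[347.4, 0.0, 253.5], [0.0, 347.4, 195.4], [0.0, 0.0, 1.0]] [[-0.029, -0.999, 0.039, -4.693], [-0.994, 0.024, -0.107, 591.892], [0.106, -0.042, -0.994, 932.874], [0.0, 0.0, 0.0, 1.0]]
{'time': 0.8
[... 514 characters left out ...]
]), 'ft_force': array([-0.46713267, -0.31008572,  0.4325415 ]), 'torque': array([0.00933168, 0.02496387, 0.04497508]), 'gripper_force': 0.0, 'grip_width': 85.04209253674914}
{'camera_matrix': array([[312.26877705,   0.        , 251.38099568],
       [  0.        , 312.26877705, 194.21806137],
       [  0.        ,   0.        ,   1.        ]]), 'hand_eye': array([[ 1.47094753e-03, -9.46856146e-01, -3.21653967e-01,
         8.27375039e+01],
       [ 9.99998849e-01,  1.51232946e-03,  1.21209127e-04,
        -7.15960171e-01],
       [ 3.71679162e-04, -3.21653775e-01,  9.46857281e-01,
        -1.55574712e+02],
       [ 0.00000000e+00,  0.00000000e+00,  0.00000000e+00,
         1.00000000e+00]])}
```

```bash
python3 - <<'E'
import cv2,numpy as np
a=cv2.imread("pics/top0.png");b=cv2.imread("pics/side0.png")
A=cv2.resize(a[110:310,20:480],None,fx=1.7,fy=1.5) if 0 else cv2.resize(a[120:280,150:430],None,fx=2.8,fy=2.8,interpolation=2)
cv2.imwrite("pics/topc.png",A);cv2.imwrite("pics/sidec.png",cv2.resize(b[64:384,130:400],None,fx=1.85,fy=1.85,interpolation=2))
E
```

```text
(no output)
```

View pics/topc.png

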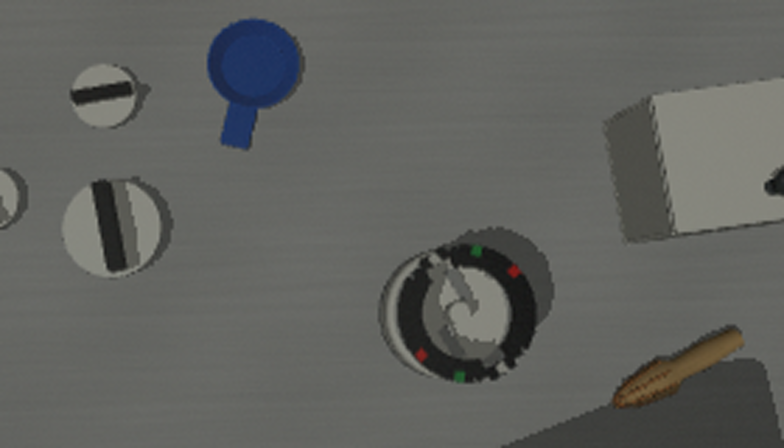

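View pics/sidec.png

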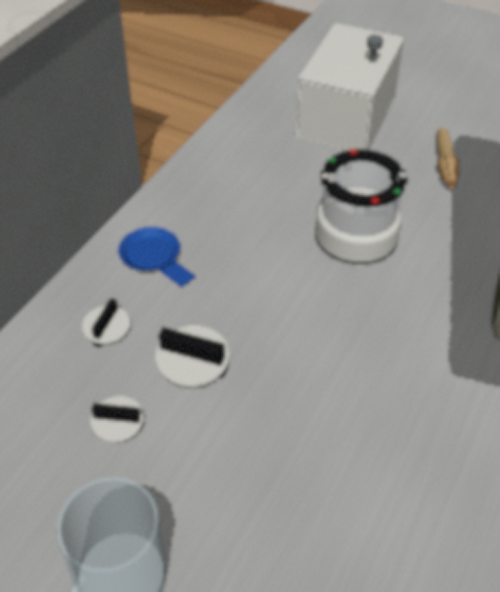

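The small lid at top px (187,154), the large one at (190,201) and another small one at (150,190) are the candidates. The large one has a disc about 35 px (~95 mm) across, so it matches the 98 mm size. The processor is at (315,232), with green and red marks visible.

```bash
cat > h.py <<'E'
from station import *
import cv2,numpy as np
from scipy.spatial.transform import Rotation as R
def quat(q): return R.from_quat([q[1],q[2],q[3],q[0]])
def cam(name,s=None):
    p=camera_params(name); K=p["camera_matrix"]
    if name=="wrist":
        T=np.eye(4);T[:3,:3]=quat(s["tcp_rot"]).as_matrix();T[:3,3]=s["tcp_pos"]
        return K,np.linalg.inv(T@p["hand_eye"])
    return K,np.array(p["view"])
def toz(KV,uv,z):
    K,V=KV; uv=np.atleast_2d(np.float64(uv)); d=(np.linalg.inv(K)@np.c_[uv,np.ones(len(uv))].T).T@V[:3,:3]
    c=-V[:3,:3].T@V[:3,3]; return c+d*((z-c[2])/d[:,2])[:,None]
def blobs(mask,amin=4):
    n,l,s,c=cv2.connectedComponentsWithStats(mask.astype(np.uint8)); return [(c[i],s[i,4],l==i) for i in range(1,n) if s[i,4]>=amin]
def rg(im):
    f=im.astype(int);r,g,b=f[...,0],f[...,1],f[...,2]
    return (r>1.8*g)&(r>1.8*b)&(r>60),(g>1.5*r)&(g>1.3*b)&(g>40)
E
python3 - <<'E'
from h import *
for c in("top","side"):
    im=cv2.imread(f"pics/{c}0.png")[:,:,::-1]; KV=cam(c)
    for nm,m in zip(("red","green"),rg(im)):
        for cc,a,_ in blobs(m,3): print(c,nm,cc.round(1),a,toz(KV,cc,125)[0].round(1))
    # lid bar: dark pixels near lid box
    box=(172,184,208,222) if c=="top" else (215,240,254,272)
    g=im.max(2); m=np.zeros(g.shape,bool); m[box[1]:box[3],box[0]:box[2]]=g[box[1]:box[3],box[0]:box[2]]<50
    B=max(blobs(m),key=lambda b:b[1]); r=cv2.minAreaRect(np.argwhere(B[2])[:,::-1].astype(np.float32))
    P=toz(KV,cv2.boxPoints(r),54 if c=="top" else 45); print(c,"bar",B[0],B[1],P[:,:2].round(1).tolist(),toz(KV,B[0],54)[0].round(1),toz(KV,B[0],40)[0].round(1))
    m[:]=0; sl=np.s_[box[1]-6:box[3]+6,box[0]-6:box[2]+6]; m[sl]=im[sl].min(2)>(135 if c=="top" else 175)
    ys,xs=np.nonzero(m); print(c,"disc",len(xs), xs.min(),xs.max(),ys.min(),ys.max(), im[sl].min(2).max())
E
```

```text
top red [333.  216.4] 17 [ 523.7 -214.8  125. ]
top red [300.1 246.3] 16 [ 451.8 -128.5  125. ]
top green [319.6 209.3] 14 [ 542.4 -181.8  125. ]
top green [313.6 253.8] 16 [ 432.5 -161.4  125. ]
top bar [188.49765258 200.07042254] 213 [[622.3, 172.0], [625.3, 154.5], [539.9, 139.6], [537.0, 157.0]] [580.7 155.8  54. ] [582.1 157.8  40. ]Traceback (most recent call last):
  File "<stdin>", line 12, in <module>
    return umr_minimum(a, axis, None, out, keepdims, initial, where)
ValueError: zero-size array to reduction operation minimum which has no identity
```

Emit:
{"op": "carry_out", "data": {"motion": [0.0118,0.0206,0,0,0,1,0.0118,0.0206,0,0,0,1,0.0118,0.0206,0,0,0,1,0.0118,0.0206,0,0,0,1,0.0118,0.0206,0,0,0,1,0.0118,0.0206,0,0,0,1,0.0118,0.0206,0,0,0,1,0.0118,0.0206,0,0,0,1,0.0118,0.0206,0,0,0,1,0.0118,0.0206,0,0,0,1,0.0118,0.0206,0,0,0,1,0.0118,0.0206,0,0,0,1,0.0118,0.0206,0,0,0,1,0.0118,0.0206,0,0,0,1,0.0118,0.0206,0,0,0,1,0.0118,0.0206,0,0,0,1,0.0118,0.0206,0,0,0,1], "grip": -0.2}}

```text
time: 2.5
tcp_pos: [379.0, -195.7, 218.6]
tcp_rot: [0.0, 0.621, 0.784, 0.0]
ft_force: [0.9, -0.3, 0.4]
grip_width: 51.2
gripper_force: 0.0
```

Emit:
{"op": "carry_out", "data": {"motion": [0.0118,0.0206,0,0,0,1,0.0118,0.0206,0,0,0,1,0.0118,0.0206,0,0,0,1,0.0118,0.0206,0,0,0,1,0.0118,0.0206,0,0,0,1,0.0118,0.0206,0,0,0,1,0.0118,0.0206,0,0,0,1,0.0118,0.0206,0,0,0,1,0.0118,0.0206,0,0,0,1,0.0118,0.0206,0,0,0,1,0.0118,0.0206,0,0,0,1,0.0118,0.0206,0,0,0,1,0.0118,0.0206,0,0,0,1,0.0118,0.0206,0,0,0,1,0.0118,0.0206,0,0,0,1,0.0118,0.0206,0,0,0,1,0.0118,0.0206,0,0,0,1,0.0018,0.0022,0,0,0,0.38,0,0,0,0,0,0]}}

```text
time: 4.4
tcp_pos: [581.0, 156.1, 218.0]
tcp_rot: [-0.0, -0.087, 0.996, -0.0]
ft_force: [-0.1, -0.4, -0.3]
grip_width: 51.3
gripper_force: 0.0
```

```bash
python3 - <<'E'
from h import *
s=sense(); im=camera("wrist"); cv2.imwrite("pics/w1.png",im[:,:,::-1]); np.savez("w1.npz",p=s["tcp_pos"],q=s["tcp_rot"])
print(s["time"],s["tcp_pos"],quat(s["tcp_rot"]).as_matrix()[:,0],s["joints"].round(2),s["grip_width"])
print([(d["score"],d["box"]) for d in search_frame("wrist","lid")])
E
```

```text
4.4 [580.99547158 156.14140462 218.04324613] [-9.84878481e-01 -1.73245399e-01  6.39963920e-04] [ 0.13  0.37  0.12  1.33 -0.   -0.04] 51.338057721805264
[(0.88, [215.7, 243.3, 266.6, 285.5]), (0.88, [324.6, 178.6, 379.6, 237.3]), (0.61, [215.7, 121.6, 297.5, 211.6])]
```

View pics/w1.png

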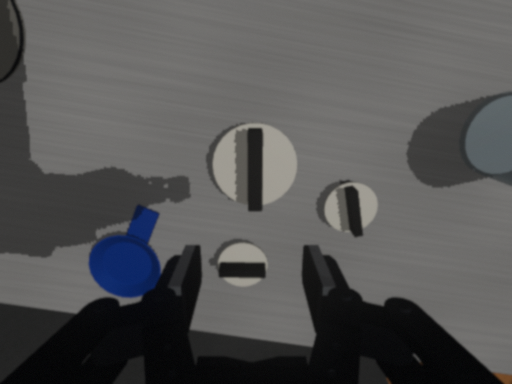

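The large lid is at (255,165), with small look-alikes at (242,265) and (350,208). I'll measure all three metrically and take one enlarged crop to confirm.

```bash
python3 - <<'E'
from h import *
im=cv2.imread("pics/w1.png")[:,:,::-1]; z=np.load("w1.npz"); KV=cam("wrist",dict(tcp_pos=z["p"],tcp_rot=z["q"]))
for box in((205,115,305,220),(318,172,385,242),(215,240,270,288)):
    x0,y0,x1,y1=box; sub=im[y0:y1,x0:x1]
    m=np.zeros(im.shape[:2],bool); m[y0:y1,x0:x1]=sub.max(2)<35
    B=max(blobs(m),key=lambda b:b[1]); r=cv2.minAreaRect(np.argwhere(B[2])[:,::-1].astype(np.float32))
    P=toz(KV,cv2.boxPoints(r),54)[:,:2]; e=[P[1]-P[0],P[2]-P[1]]; e.sort(key=np.linalg.norm)
    m[:]=0; m[y0:y1,x0:x1]=sub.min(2)>120; c=cv2.findContours(m.astype(np.uint8),0,2)[0]; c=np.vstack(c)[:,0]; h=cv2.convexHull(toz(KV,c,22)[:,:2].astype(np.float32))
    print(box,"bar",P.mean(0).round(1),np.linalg.norm(e,axis=1).round(1),np.degrees(np.arctan2(e[1][1],e[1][0])).round(1),"disc",cv2.minEnclosingCircle(h))
cv2.imwrite("pics/w1c.png",cv2.resize(im[110:290,200:390,::-1],None,fx=3,fy=3,interpolation=2))
E
```

```text
(205, 115, 305, 220) bar [579.8 160.2] [11.1 85.6] 10.6 disc ((581.4895629882812, 161.47817993164062), 48.88445281982422)
(318, 172, 385, 242) bar [606.3 275.3] [10.7 57.5] 22.2 disc ((612.189208984375, 284.27520751953125), 32.28078079223633)
(215, 240, 270, 288) bar [699.7 165.8] [16.3 51.5] 98.5 disc ((713.2919311523438, 168.81748962402344), 32.05417251586914)
```

View pics/w1c.png

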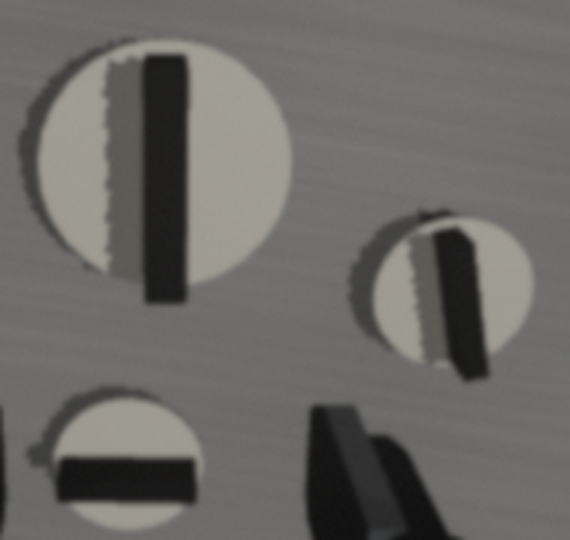

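The large lid is confirmed: its disc measures 97.8 mm, against 64 mm for the other two. Going down to grasp.

Emit:
{"op": "carry_out", "data": {"motion": [0,0.003,-0.02,0,0,0.06,0,0,-0.03,0,0,0,0,0,-0.03,0,0,0,0,0,-0.03,0,0,0,0,0,-0.025,0,0,0,0,0,-0.02,0,0,0,0,0,-0.014,0,0,0,0,0,-0.007,0,0,0,0,0,0,0,0,0]}}

```text
time: 5.4
tcp_pos: [580.1, 158.0, 41.8]
tcp_rot: [-0.001, -0.088, 0.996, -0.0]
ft_force: [0.3, -0.3, 0.3]
grip_width: 51.4
gripper_force: 0.0
```

Emit:
{"op": "carry_out", "data": {"motion": [0,0,0,0,0,0,0,0,0,0,0,0,0,0,0,0,0,0,0,0,0,0,0,0,0,0,0,0,0,0,0,0,0,0,0,0], "grip": 1}}

```text
time: 6.0
tcp_pos: [581.1, 158.9, 42.6]
tcp_rot: [0.0, -0.089, 0.996, 0.0]
ft_force: [-0.6, -0.4, 0.5]
grip_width: -0.1
gripper_force: 0.0
```

The fingers closed on nothing, so I need to look.

```bash
python3 - <<'E'
from h import *
s=sense(); a=camera("wrist"); b=camera("side"); t=camera("top")
b=cv2.resize(b[180:320,160:300],(400,400),interpolation=2); t=cv2.resize(t[130:230,140:240],(400,400),interpolation=2)
cv2.imwrite("pics/m1.png",np.vstack([np.hstack([b,t]),cv2.resize(a[100:300,100:500],(800,200*1))])[:600,:,::-1]); print(s["tcp_pos"],s["grip_width"],s["time"])
E
```

```text
[581.07855612 158.90219666  42.55725154] -0.12058037701439137 6.0
```

View pics/m1.png

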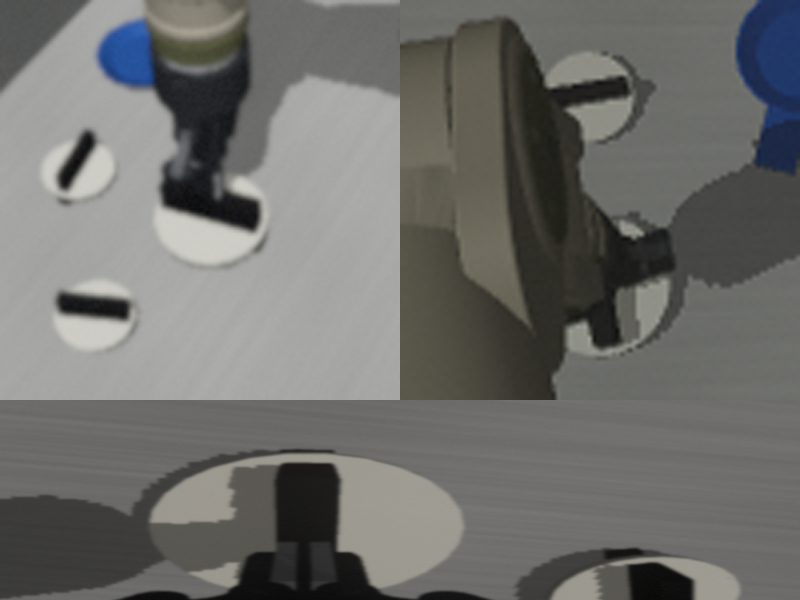

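```bash
python3 - <<'E'
from h import *
s=sense()
def pr(KV,P):
    q=KV[1][:3,:3]@np.array(P)+KV[1][:3,3]; q=KV[0]@q; return q[:2]/q[2]
p=s["tcp_pos"]
for n,P in(("tip",p-[0,0,14]),("tcp",p),("grasp",p+[0,0,5])):
    a=pr(cam("side"),P);b=pr(cam("top"),P);w=pr(cam("wrist",s),P)
    print(n,((a-[160,180])*400/140).round(),((b-[140,130])*4+[400,0]).round(),"wristpx",w.round(1),((w-[100,100])*[2,1]+[0,400]).round())
for P in((624,167,54),(537,152,54),(624,167,22),(537,152,22)):
    a=pr(cam("side"),P);b=pr(cam("top"),P);w=pr(cam("wrist",s),P); print(P,((a-[160,180])*400/140).round(),((b-[140,130])*4+[400,0]).round(),((w-[100,100])*[2,1]+[0,400]).round())
im=camera("wrist"); cv2.imwrite("pics/w2.png",cv2.resize(im[140:380,160:400,::-1],(600,600),interpolation=2))
E
```

```text
tip [212. 211.] [595. 283.] wristpx [249.9 234.2] [300. 534.]
tcp [211. 201.] [592. 282.] wristpx [249.8 245.3] [300. 545.]
grasp [211. 197.] [591. 281.] wristpx [249.7 249.7] [299. 550.]
(624, 167, 54) [163. 179.] [577. 217.] [301. 624.]
(537, 152, 54) [260. 206.] [600. 345.] [304. 473.]
(624, 167, 22) [165. 203.] [584. 223.] [301. 590.]
(537, 152, 22) [261. 230.] [607. 347.] [304. 459.]
```

View pics/w2.png

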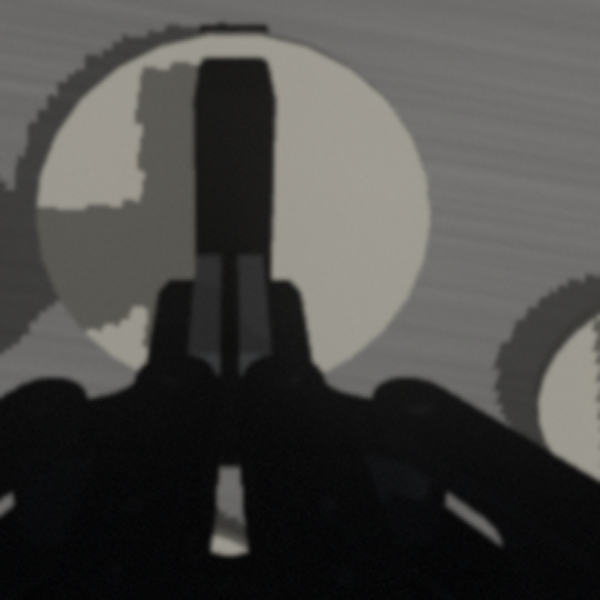

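```bash
python3 - <<'E'
from h import *
s=sense(); im=camera("side"); o=cv2.imread("pics/side0.png")[:,:,::-1]
cv2.imwrite("pics/s2.png",np.hstack([cv2.resize(x[215:275,205:265,::-1],(400,400),interpolation=0) for x in(o,im)]))
KV=cam("side"); 
for z in(28,40,54,60): 
    q=KV[0]@(KV[1][:3,:3]@np.array([s["tcp_pos"][0],s["tcp_pos"][1],z])+KV[1][:3,3]); print(z,((q[:2]/q[2]-[205,215])*400/60).round())
E
```

```text
28 [195. 259.]
40 [194. 239.]
54 [192. 215.]
60 [191. 204.]
```

View pics/s2.png

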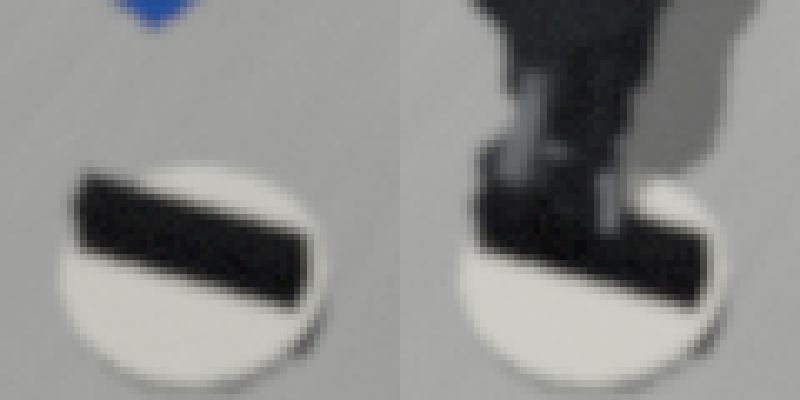

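The wrist view shows the pads shut, and the side view puts their tips near the bar's top edge, higher than nominal. I'll reopen and feel down for the disc.

Emit:
{"op": "carry_out", "data": {"motion": [0,0,0,0,0,0,0,0,0,0,0,0,0,0,0,0,0,0,0,0,0,0,0,0], "grip": -0.2}}

```text
time: 6.65
tcp_pos: [581.0, 158.8, 42.4]
tcp_rot: [-0.0, -0.089, 0.996, 0.0]
ft_force: [0.3, 0.3, -0.8]
grip_width: 51.2
gripper_force: 0.0
```

Emit:
{"op": "carry_out", "data": {"motion": [0,0,-0.003,0,0,0,0,0,-0.003,0,0,0,0,0,-0.002,0,0,0]}}

```text
time: 6.95
tcp_pos: [580.8, 158.8, 33.9]
tcp_rot: [-0.0, -0.089, 0.996, 0.0]
ft_force: [-0.1, -1.1, 0.0]
grip_width: 51.3
gripper_force: 0.0
```

```bash
python3 - <<'E'
from h import *
s=sense(); im=camera("wrist"); sd=camera("side")
cv2.imwrite("pics/w3.png",np.hstack([cv2.resize(im[140:380,140:380,::-1],(400,400),interpolation=2),cv2.resize(sd[200:280,195:275,::-1],(400,400),interpolation=2)]))
print(s["time"],s["tcp_pos"],s["ft_force"],s["grip_width"])
E
```

```text
6.95 [580.77561392 158.76107445  33.92321358] [-0.13092206 -1.11575928  0.03951064] 51.31118929633762
```

View pics/w3.png

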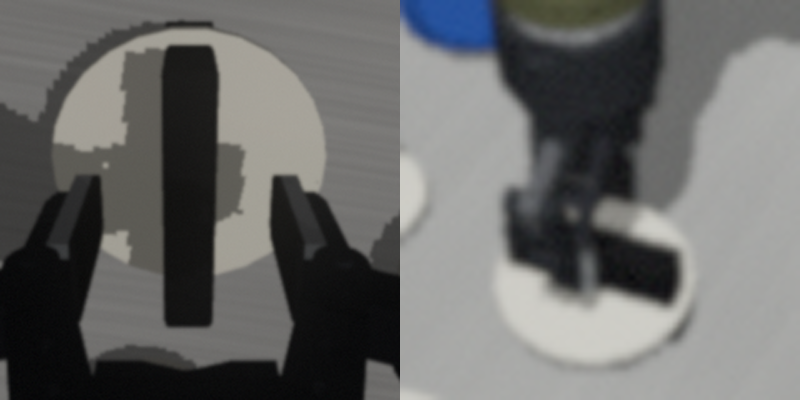

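The bar is now between the fingers (wrist view: bar at col 188, fingers at 100 and 272). Closing.

Emit:
{"op": "carry_out", "data": {"motion": [0,0,0,0,0,0,0,0,0,0,0,0,0,0,0,0,0,0,0,0,0,0,0,0,0,0,0,0,0,0], "grip": 1}}

```text
time: 7.55
tcp_pos: [581.1, 158.9, 34.6]
tcp_rot: [0.0, -0.089, 0.996, 0.0]
ft_force: [-0.7, 1.6, 1.0]
grip_width: 13.1
gripper_force: 59.3
```

It holds, but probably only by the top of the bar. I have plenty of time, so I'll regrip deeper.

Emit:
{"op": "carry_out", "data": {"motion": [0,0,0,0,0,0,0,0,0,0,0,0,0,0,0,0,0,0,0,0,-0.003,0,0,0,0,0,-0.003,0,0,0,0,0,-0.002,0,0,0], "grip": -0.2}}

```text
time: 8.15
tcp_pos: [580.8, 158.7, 25.9]
tcp_rot: [-0.0, -0.089, 0.996, 0.0]
ft_force: [0.1, -0.5, -0.5]
grip_width: 51.4
gripper_force: 0.0
```

Emit:
{"op": "carry_out", "data": {"motion": [0,0,0,0,0,0,0,0,0,0,0,0,0,0,0,0,0,0,0,0,0,0,0,0,0,0,0,0,0,0], "grip": 1}}

```text
time: 8.65
tcp_pos: [581.2, 158.8, 26.6]
tcp_rot: [0.0, -0.089, 0.996, 0.0]
ft_force: [0.6, -0.0, 0.9]
grip_width: 14.5
gripper_force: 59.8
```

Emit:
{"op": "carry_out", "data": {"motion": [0,0,0.02,0,0,0,0,0,0.036,0,0,0,0,0,0.036,0,0,0,0,0,0.036,0,0,0,0,0,0.036,0,0,0,0,0,0.036,0,0,0,0,-0.02,0,0,0,0.3,0,-0.023,0,0,0,0.33,0,-0.023,0,0,0,0.33,0,-0.023,0,0,0,0.33,0,-0.023,0,0,0,0.33,0,-0.023,0,0,0,0.33,0,-0.023,0,0,0,0.33,0,-0.023,0,0,0,0.33,0,-0.023,0,0,0,0.33,0,-0.023,0,0,0,0.33,0,-0.023,0,0,0,0.33,0.002,-0.023,0,0,0,0.33,0,-0.003,0,0,0,0.02,0,0,0,0,0,0]}}

```text
time: 10.65
tcp_pos: [582.7, -117.6, 226.0]
tcp_rot: [-0.0, -0.258, 0.966, 0.0]
ft_force: [-1.3, 0.8, -1.9]
grip_width: 14.2
gripper_force: 59.6
```

```bash
python3 - <<'E'
from h import *
s=sense(); im=camera("wrist"); sd=camera("side"); cv2.imwrite("pics/w4.png",im[:,:,::-1]); np.savez("w4.npz",p=s["tcp_pos"],q=s["tcp_rot"])
print(s["time"],s["tcp_pos"],s["ft_force"],s["grip_width"],np.degrees(np.arctan2(*quat(s["tcp_rot"]).as_matrix()[1::-1,0])))
KV=cam("wrist",s)
for nm,m in zip(("red","green"),rg(im)):
    for cc,a,_ in blobs(m,6): print(nm,cc.round(1),a,toz(KV,cc,125)[0].round(1))
for nm,m in zip(("red","green"),rg(sd)):
    for cc,a,_ in blobs(m,3): print("side",nm,cc.round(1),a,toz(cam("side"),cc,125)[0].round(1))
cv2.imwrite("pics/w4c.png",np.hstack([cv2.resize(im[:,:,::-1],(533,400)),cv2.resize(sd[120:260,220:313,::-1],(266,400))]))
E
```

```text
10.65 [ 582.71340287 -117.60598415  225.96034895] [-1.320087    0.83393062 -1.85034852] 14.237354325283716 -150.11843909527778
red [328.3  38.8] 208 [ 451.8 -125.9  125. ]
red [180.3  66.5] 203 [ 523.9 -212.8  125. ]
green [207.6 111.7] 170 [ 543.2 -179.4  125. ]
side red [320.7 146.1] 15 [ 524.7 -212.9  125. ]
side red [332.6 171.9] 23 [ 454.4 -129.   125. ]
side green [309.8 150.4] 16 [ 543.  -181.4  125. ]
side green [344.2 166.9] 23 [ 435.3 -162.1  125. ]
```

View pics/w4c.png

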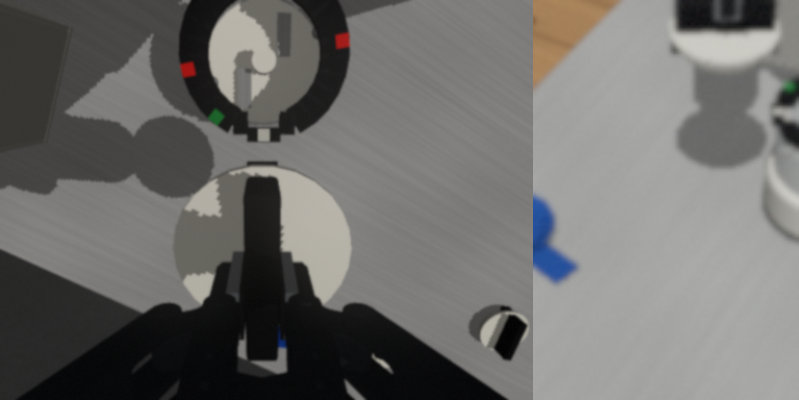

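Lid held level, and the bar (col 263) lines up with the notch and white mark (col 264). I'll measure the lid's offset in the hand.

```bash
python3 - <<'E'
from h import *
im=cv2.imread("pics/w4.png")[:,:,::-1]; z=np.load("w4.npz"); s=dict(tcp_pos=z["p"],tcp_rot=z["q"]); KV=cam("wrist",s)
x0,y0,x1,y1=160,150,345,300; m=np.zeros(im.shape[:2],np.uint8); m[y0:y1,x0:x1]=im[y0:y1,x0:x1].min(2)>130
n,l,st,c=cv2.connectedComponentsWithStats(m); pts=np.vstack([np.argwhere(l==i)[:,::-1] for i in range(1,n) if st[i,4]>150])
H=cv2.convexHull(toz(KV,pts,z["p"][2]-26.6+22)[:,:2].astype(np.float32)); c,r=cv2.minEnclosingCircle(H)
d=np.array(c)-z["p"][:2]; a=np.radians(29.9); print("circle",c,r,"offset along bar dir",d@[np.cos(a),np.sin(a)],"across",d@[-np.sin(a),np.cos(a)])
E
```

```text
circle (581.645751953125, -116.3798828125) 50.21433639526367 offset along bar dir -0.3143466194638452 across 1.5951141570543046
```

Emit:
{"op": "carry_out", "data": {"motion": [-0.012,-0.0067,0,0,0,-0.04,-0.0164,-0.0094,0,0,0,0,-0.018,-0.01,0,0,0,0,-0.018,-0.01,0,0,0,0,-0.018,-0.01,0,0,0,0,-0.012,-0.0074,0,0,0,0,0,0,-0.015,0,0,0,0,0,-0.02,0,0,0,0,0,-0.02,0,0,0,0,0,-0.01,0,0,0,0,0,0,0,0,0,0,0,0,0,0,0]}}

```text
time: 11.95
tcp_pos: [488.8, -170.6, 162.0]
tcp_rot: [0.0, -0.257, 0.966, -0.0]
ft_force: [0.9, -0.2, -0.5]
grip_width: 14.4
gripper_force: 59.5
```

```bash
python3 -c "
from h import *
s=sense();print(s['time'],s['tcp_pos'],s['ft_force'],s['torque'],np.degrees(np.arctan2(*quat(s['tcp_rot']).as_matrix()[1::-1,0])))"
```

```text
11.95 [ 488.77469354 -170.63496793  161.98782046] [ 0.94169035 -0.2181059  -0.52151878] [ 0.06006601  0.0181386  -0.04084786] -150.19719755282978
```

Emit:
{"op": "carry_out", "data": {"motion": [-0.0004,-0.0004,-0.004,0,0,0,0,0,-0.003,0,0,0,0,0,-0.003,0,0,0,0,0,-0.002,0,0,0,0,0,-0.002,0,0,0,0,0,0,0,0,0]}}

```text
time: 12.55
tcp_pos: [488.1, -171.0, 147.1]
tcp_rot: [-0.0, -0.257, 0.966, 0.0]
ft_force: [-0.4, 0.2, -1.0]
grip_width: 14.3
gripper_force: 59.5
```

No contact force, and it's already below the missed-notch height, so the tabs are in the notches.

Emit:
{"op": "carry_out", "data": {"motion": [0,0,-0.003,0,0,0,0,0,-0.003,0,0,0,0,0,-0.002,0,0,0,0,0,-0.001,0,0,0,0,0,-0.001,0,0,0,0,0,-0.001,0,0,0,0,0,0,0,0,0]}}

```text
time: 13.25
tcp_pos: [488.2, -171.1, 136.3]
tcp_rot: [-0.0, -0.257, 0.966, 0.0]
ft_force: [0.9, 0.8, -1.1]
grip_width: 14.5
gripper_force: 59.5
```

Emit:
{"op": "carry_out", "data": {"motion": [0,0,-0.001,0,0,0,0,0,-0.0005,0,0,0,0,0,-0.0005,0,0,0,0,0,0,0,0,0]}}

```text
time: 13.65
tcp_pos: [488.4, -171.1, 135.5]
tcp_rot: [0.0, -0.257, 0.966, -0.0]
ft_force: [-2.2, 0.4, 5.9]
grip_width: 14.3
gripper_force: 60.5
```

Seated (6 N contact at the expected height). Now the clockwise turn, half first.

Emit:
{"op": "carry_out", "data": {"motion": [0,0,0,0,0,-0.3,0,0,0,0,0,-0.5,0,0,0,0,0,-0.5,0,0,0,0,0,-0.5,0,0,0,0,0,-0.5,0,0,0,0,0,-0.5,0,0,0,0,0,-0.5,0,0,0,0,0,-0.5,0,0,0,0,0,-0.2,0,0,0,0,0,0]}}

```text
time: 14.65
tcp_pos: [488.6, -170.8, 135.5]
tcp_rot: [0.001, -0.086, 0.996, -0.0]
ft_force: [-2.0, 2.3, 6.3]
grip_width: 13.9
gripper_force: 60.5
```

```bash
python3 -c "
from h import *
s=sense();print(s['time'],s['tcp_pos'],s['ft_force'],s['torque'],np.degrees(np.arctan2(*quat(s['tcp_rot']).as_matrix()[1::-1,0])))"
```

```text
14.65 [ 488.61227588 -170.81318431  135.47557756] [-1.96135587  2.31072988  6.33800398] [0.39138396 0.37411387 0.18644755] -170.1885611803906
```

Emit:
{"op": "carry_out", "data": {"motion": [0,0,0,0,0,-0.3,0,0,0,0,0,-0.5,0,0,0,0,0,-0.5,0,0,0,0,0,-0.5,0,0,0,0,0,-0.5,0,0,0,0,0,-0.5,0,0,0,0,0,-0.5,0,0,0,0,0,-0.5,0,0,0,0,0,-0.2,0,0,0,0,0,0]}}

```text
time: 15.65
tcp_pos: [489.0, -170.5, 135.5]
tcp_rot: [0.001, 0.089, 0.996, 0.0]
ft_force: [0.1, 3.0, 5.2]
grip_width: 14.6
gripper_force: 60.5
```

```bash
python3 - <<'E'
from h import *
s=sense();print(s['time'],s['tcp_pos'],s['ft_force'],s['torque'],s["grip_width"],s["gripper_force"],np.degrees(np.arctan2(*quat(s['tcp_rot']).as_matrix()[1::-1,0])))
im=camera("wrist");KV=cam("wrist",s)
for nm,m in zip(("red","green"),rg(im)):
    for cc,a,_ in blobs(m,6): print(nm,cc.round(1),a,toz(KV,cc,125)[0].round(1))
cv2.imwrite("pics/end.png",cv2.resize(im[:,:,::-1],(800,600),interpolation=2))
E
```

```text
15.65 [ 488.97617797 -170.52983407  135.48126345] [0.09849958 3.0111613  5.22399791] [0.54864492 0.06278682 0.17574777] 14.617870866301041 60.46406149864197 169.83042659491767
red [319.2 164.2] 349 [ 452.3 -125.7  125. ]
red [190.9 293. ] 10 [ 520.7 -213.9  125. ]
green [252.8 139.4] 368 [ 432.7 -159.   125. ]
```

View pics/end.png

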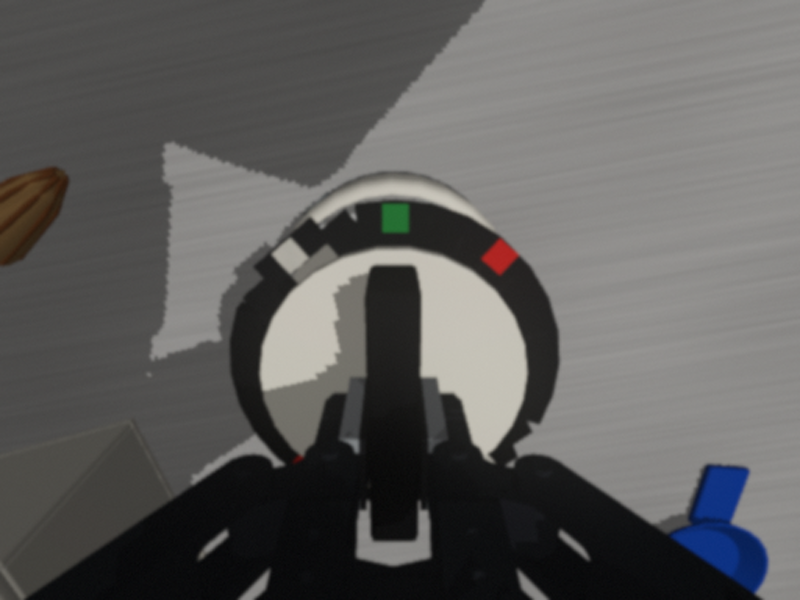

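The lid is seated flush. Its bar (col 392) points at the green mark (395, 218), and the red mark is well clear. Handing in.

```bash
python3 -c "
from station import *
print(finish_job())"
```

```text
the job is handed in; nothing more can be done
None
```

I fitted the 98 mm lid, pressed it fully down and turned it to the green pulse marks, well short of the red. The job was handed in at about 16 s with the gripper still holding the bar; no verdict came back.

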